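# Gauge a picture panel and hold the scanner lid at its mark

## Robot

A 6-joint arm with a two-finger parallel gripper is mounted at the origin on the work surface. World frame = base frame: x ahead of the robot, y to its left, z up, the work surface at z = 0. Lengths are in m, angles in rad, forces in N, time in s.
With the tool pointing down it reaches from about 0.35 to 0.925 m from the base axis. Payload 6.4 kg.
Tool frame: the origin (TCP) lies at the very end of the fingers, on their centre line; the grasp point (between the pads) lies 19 mm behind it; z points along the fingers, y is the line along which they close (so a half turn about z gives the same grasp; the last joint's range is limited). The gripper opens to 85 mm and grips with 20 to 120 N. Pads are 22 mm wide; open, the fingers measure 114 mm over their backs; the gripper's body (76 mm by 85 mm) begins 54 mm behind the grasp point. The pads swing forward as they close: fully open they stand 13 mm farther back than shut.
Start: joints at [-1.431, 0.245, 1.558, -0, 1.339, -0.174], TCP at [0.201, -0.618, 0.231] pointing down, gripper open.
Joint ranges: [-3.13, 3.13], [-1.02, 2.26], [0.13, 2.54], [-0.95, 4.09], [0.21, 2.88], [-2.74, 2.74]. Speed limits (rad/s): [2.57, 2.57, 3.14, 3.14, 3.14, 3.14].

## Interface

Orientations are given as a 3x3 rotation matrix whose columns are the frame's x, y, z axes.
In Python, from bench import ctrl, claw, status, grab_frame, get_calibration, silhouettes, pinpoint gives the robot as it stands. The module is installed in compiled form; this text tells all that it offers. Calls block until the motion is done:
- ctrl.goto(position, orientation): joint-space move of the TCP to a pose.
- ctrl.move_straight(position, v=0.15, orientation=None, f_stop=None): straight line of the TCP; orientation=None keeps the orientation; v is the mean speed in m/s. With f_stop (N) it stops when the force on the tool has changed by that much, and returns True; else False.
- ctrl.set_joints(angles): joint-space move.
- claw.gripper_to(opening): opening from 0.0 (shut) to 1.0 (fully open); the grip force is fixed at half the most; returns when the fingers have stopped.
- ctrl.dwell(seconds).
- ctrl.inverse_kinematics(position, orientation): joint angles nearest the present ones, or None.
- status.state(): the state.
- grab_frame(name): name is "scene" or "top"; returns (picture, depth): 400x640x3 uint8, red, green, blue; 400x640 float32, m along the optical axis (not along the pixel's ray), 0 where there is no reading.
- get_calibration(name): a dict with "mtx" (3x3 intrinsics, pixels), "R" (3x3) and "t" (3): a world point X has camera coordinates R X + t. Camera axes: x right, y down, z forward; pixel columns grow to the right and rows downward; lengths in m; the calibration is good to about 2 mm. A picture is of the moment at which its call begins. get_calibration takes no time and is no camera call.
A pose or a line that the arm cannot do raises ctrl.IKError and nothing moves.
- ctrl.close_job(): hands the job in; it is judged then, once.
Trained networks look in the newest picture that a camera, given by its name, has taken for a name from the list of things; names that differ only in an ending like _2 or _b are one class to them, and where a whole thing is asked for, a point or a joint stands for the part that bears it (a point fixed in the world has none). Each returns a list of dicts, best first, with "conf" (0 to 1); they miss things now and then, are a little off and sometimes report something else, mostly with a low value. They report only what shows in the picture. A call takes as long as a camera call.
- silhouettes(camera, query): "pixels" (400x640 bool, what is visible of it) and "extent" ([centre column, centre row, width, height] in pixels, round what is visible of it).
- pinpoint(camera, query): "centre" ([column, row] in pixels: a listed point, or the origin of a listed thing).
The state is a dict: "clock": time; "joints": joint angles; "dq": joint speeds; "joint_efforts": joint torques, N m; "tool_pos": TCP position; "ee_rot": TCP orientation; "contact_force": force on the tool from outside, world axes, zero at the start; "wrist_torque": the same for the moment, N m; "finger_gap": opening from 0.0 (shut) to 1.0 (fully open); "grasp_force": force on a finger pad.
Only numpy, scipy, OpenCV 4.12 (cv2) and the standard library are available. Lean on these libraries where they do the work, as an engineer would, in place of code of your own. Each camera call takes 0.05 s, during which the arm holds its last target. There are 200 camera calls.

## Task

Push the height gauge's red knob down until its foot rests on the picture panel under it, and let it spring back up: this tells whether that panel is the thin one (about 10 mm) or the thick one (about 32 mm). Then lift the scanner's sprung lid by its bar until its red pointer stands at the matching mark, the lower yellow mark for the thin panel or the upper blue mark for the thick one, and finish while still gripping the bar and holding the lid steady there, so that I can slide the panel in. Leave both panels, the ink jar and the paint bottle where they stand.

Things in the scene. Friction and masses are not known exactly. Their poses are not given: they have to be found in the camera images.
- gauge: Height gauge, fixed to the table: steel base plate 165 x 130 mm, 10 mm thick, on which one picture panel lies; a dark column at its far side (its near face 71 mm from the foot's axis, top 175 mm above the table, with a blue and a yellow band) and an arm (underside 80 mm, top 100 mm above the table) that guides a vertical sprung plunger. Origin: on the table directly below the plunger's axis; +x points to the column, z up.
- plunger (a joint): Downward travel of the gauge's plunger in m: 0 at the top (at rest), at most 0.050. A spring pushes it up: about 3 N at the top, 60 N per m more going down; let go, it returns to 0. With the foot on a panel it reads about 0.020 over the thick panel (its red pointer at the column's blue band) and 0.042 over the thin one (yellow band).
- plunger_top (a point): Centre of the flat top of the plunger's red knob (34 mm across, 18 mm high), where to press; 180 mm above the table at rest, moves with the plunger.
- foot_tip (a point): Centre of the underside of the plunger's foot (steel disc 16 mm across), 118 mm below the knob's top; 62 mm above the table at rest.
- panel_thin: Thin picture panel: wooden, 80 x 80 mm, 10 mm thick, a small painting on its top face. Origin: centre of its underside. Either it or the thick panel lies on the gauge base under the foot; the other lies on the sketchbook (a 200 x 150 mm pad, 10 mm thick). Not to be moved.
- panel_thick: Thick picture panel: as the thin one but 32 mm thick. Origin: centre of its underside. Not to be moved.
- scanner: Compact flatbed scanner, fixed to the table: grey body 240 (x) x 300 (y) x 45 mm. Origin: centre of its underside; its -x side is the front (towards the robot). A white lid (220 x 290 x 18 mm, its top 67 mm above the table when shut) is hinged along the far (+x) edge. A steel arc with the two coloured marks stands beside its +y edge, 166 mm from the middle, up to 220 mm above the table.
- lid (a joint): Opening angle of the scanner lid in rad: 0 shut, grows as its front edge rises, at most 1.2. 0.349 (20 degrees) at the yellow mark, 0.698 (40 degrees) at the blue mark. Spring and weight shut it when let go: moving the bar along its arc takes about 5 N near shut and 8 N at the blue mark (up to 15 N there if pulled straight up).
- lid_hinge (a point): Middle of the lid's hinge axis, 52 mm above the table; the axis runs along the scanner's y.
- lid_bar (a point): Middle of the lid's pull bar: a dark steel round bar 12 mm thick, along the scanner's y, 102 mm free between its two legs, standing 53 mm (bar's axis) above the lid's top near the front edge; 205 mm in front of the hinge axis and 68 mm above it when the lid is shut. It turns with the lid.
- lid_pointer (a point): Tip of the red pointer on the +y side of the lid, 187 mm from the hinge axis; it passes just inside the marks on the arc.
- mark_yellow (a point): Inner end of the yellow mark block (16 mm wide, 11 mm high) on the arc: 20 degrees of lid, for the thin panel.
- mark_blue (a point): Inner end of the blue mark block (the same size) on the arc: 40 degrees of lid, for the thick panel.
- ink_jar: Ink jar, loose, 52 mm across, 60 mm high. Origin: centre of its underside. Leave it.
- paint_bottle: Blue paint bottle, loose, 44 mm across, 120 mm high. Origin: centre of its underside. Leave it.

How it is judged:
On the way, in this order (a step that is already met when the one before it is completed fails the run):
1. the gauge's foot is down on the panel under it (to 1.5 mm) (((horizontal distance between panel_thin and foot_tip below 0.04 m and value of joint plunger above 0.0405 m) or (horizontal distance between panel_thick and foot_tip below 0.04 m and value of joint plunger above 0.0185 m))), for 0.2 s.
2. the foot has sprung back up and the lid is lifted off the scanner (value of joint plunger below 0.008 m and value of joint lid above 0.1 rad), for 0.1 s.
At the end, for the whole second after the job is handed in: The fingers alone hold the lid still within 0.07 rad (4 degrees) of the mark for the panel under the gauge (thin: yellow, 0.349 rad; thick: blue, 0.698 rad); the plunger is back up (under 8 mm); panels, jar and bottle are within 30 mm of their starts (((horizontal distance between panel_thin and foot_tip below 0.04 m and value of joint lid between 0.279 and 0.419 rad) or (horizontal distance between panel_thick and foot_tip below 0.04 m and value of joint lid between 0.628 and 0.768 rad)) and velocity of joint lid between -0.05 and 0.05 rad/s and contact force between the fingers and lid above 1 N and value of joint plunger below 0.008 m and contact force between lid and panel_thin below 0.3 N and contact force between lid and panel_thick below 0.3 N and contact force between lid and ink_jar below 0.3 N and contact force between lid and paint_bottle below 0.3 N and distance of each of panel_thin, panel_thick, ink_jar, paint_bottle from where it was at the start of the episode below 0.03 m); the arm keeps its last pose, push and grip.
It fails at once if a panel, the jar or the bottle is shifted by more than 30 mm or tipped over (distance of any of panel_thin, panel_thick, ink_jar, paint_bottle from where it was at the start of the episode above 0.03 m or angle between any of panel_thin, panel_thick, ink_jar, paint_bottle's own z axis and vertical above 0.4 rad).
It also fails if it takes over 48 s, if anything falls off the work surface, if the arm or the gripper's body presses on something with over 40 N, if the wrist force passes 120 N, or if a joint passes its speed limit or range.

## Working session

There is one attempt and no reset: what is moved stays moved. The work goes in short steps, each a Python script; the robot and the scene stay as the last script left them, time stands still between calls to the robot, and variables do not carry over. Pictures are saved under pics/ and viewed, at most 10 in all, crops included, and the job is handed in when it is done.

```bash
mkdir -p pics; cat > h.py <<'E'
import numpy as np, cv2
from bench import ctrl, claw, status, grab_frame, get_calibration, silhouettes, pinpoint
def unproj(cam,px,depth=None,z=None):
    c=get_calibration(cam);K,R,t=map(np.array,(c["mtx"],c["R"],c["t"]))
    r=np.linalg.inv(K)@[px[0],px[1],1]; o=-R.T@t; d=R.T@r
    s=depth if z is None else (z-o[2])/d[2]
    return o+s*d
def proj(cam,X):
    c=get_calibration(cam);p=np.array(c["mtx"])@(np.array(c["R"])@X+np.array(c["t"]));return p[:2]/p[2]
def tri(pa,pb):
    P=[]
    for n in("scene","top"):
        c=get_calibration(n);P.append(np.array(c["mtx"])@np.c_[c["R"],np.array(c["t"])])
    X=cv2.triangulatePoints(P[0],P[1],np.array(pa,float).reshape(2,1),np.array(pb,float).reshape(2,1))[:,0]
    return X[:3]/X[3]
E
python3 - <<'E'
from h import *
ims=[]
D={}
for n in("scene","top"):
    im,D[n]=grab_frame(n);cv2.imwrite(f"pics/{n}0.png",im[:,:,::-1])
np.set_printoptions(precision=4,suppress=True)
Z=dict(plunger_top=.18,foot_tip=.062,lid_hinge=.052,lid_bar=.12,lid_pointer=None,mark_yellow=None,mark_blue=None,gauge=0,scanner=0,panel_thin=None,panel_thick=None,ink_jar=0,paint_bottle=0)
for q in Z:
    r={}
    for n in("scene","top"):
        L=pinpoint(n,q)
        r[n]=L
        for l in L[:2]:
            c=l["centre"];print(q,n,round(l["conf"],2),np.round(c,1),"" if Z[q] is None else unproj(n,c,z=Z[q]))
    if r["scene"] and r["top"]: print("   tri",tri(r["scene"][0]["centre"],r["top"][0]["centre"]))
E
```

```text
plunger_top scene 0.68 [311.  145.1] [ 0.5289 -0.2222  0.18  ]
plunger_top top 0.47 [380.5 219.7] [ 0.5291 -0.2257  0.18  ]
plunger_top top 0.38 [328.  147.1] [ 0.7131 -0.0973  0.18  ]
   tri [ 0.5281 -0.2257  0.1759]
lid_hinge scene 0.79 [356.3 285.3] [0.6631 0.2205 0.052 ]
lid_hinge scene 0.47 [311.9 172.2] [ 0.5408 -0.2037  0.052 ]
lid_hinge top 0.66 [212.3 171.1] [0.6684 0.2203 0.052 ]
   tri [0.6663 0.2205 0.0572]
lid_bar scene 0.68 [407.4 241.1] [0.4676 0.2138 0.12  ]
lid_bar top 0.62 [208.6 245.3] [0.4676 0.2174 0.12  ]
   tri [0.4689 0.2156 0.125 ]
lid_pointer scene 0.58 [434.1 294.9] 
lid_pointer top 0.61 [156.8 236.4] 
   tri [0.4878 0.3778 0.049 ]
mark_yellow scene 0.95 [439.4 287.9] 
mark_yellow scene 0.65 [259.4 139.4] 
mark_yellow top 0.96 [148.2 240.8] 
   tri [0.4821 0.379  0.107 ]
mark_blue scene 0.55 [435.  289.6] 
mark_blue top 0.65 [139.1 226.6] 
   tri [0.5209 0.3817 0.1631]
gauge scene 0.57 [311.6 175.5] [ 0.531  -0.2221  0.    ]
gauge top 0.92 [368.5 215.4] [ 0.5367 -0.2216  0.    ]
gauge top 0.17 [218.3 210.4] [0.5584 0.2156 0.    ]
   tri [ 0.5352 -0.2192  0.0074]
scanner scene 0.82 [379.1 271.9] [0.5612 0.2141 0.    ]
scanner top 0.68 [220.8 209.4] [0.5611 0.2083 0.    ]
   tri [ 0.5598  0.2111 -0.0086]
panel_thin scene 0.85 [260.2 137.5] 
panel_thin top 0.97 [453.6 193.6] 
panel_thin top 0.47 [137.8 226. ] 
   tri [ 0.5986 -0.4698  0.0153]
panel_thick scene 0.86 [309.2 177.6] 
panel_thick top 0.97 [367.9 218.2] 
   tri [ 0.5327 -0.2258 -0.0179]
ink_jar scene 0.59 [361.9 200.5] [ 0.4435 -0.0312  0.    ]
ink_jar top 0.5 [299.5 249.1] [ 0.442  -0.0185  0.    ]
   tri [ 0.4471 -0.0215  0.0173]
paint_bottle scene 0.54 [276.9 227. ] [ 0.748  -0.1136  0.    ]
paint_bottle top 0.8 [326.9 144.9] [ 0.7449 -0.1034  0.    ]
   tri [ 0.7468 -0.1056  0.0104]
```

View pics/scene0.png

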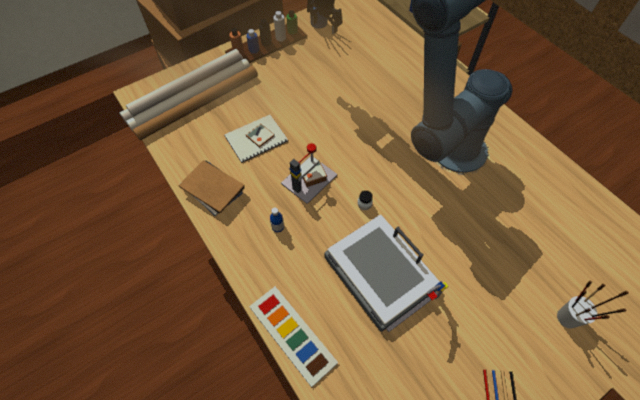

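View pics/top0.png

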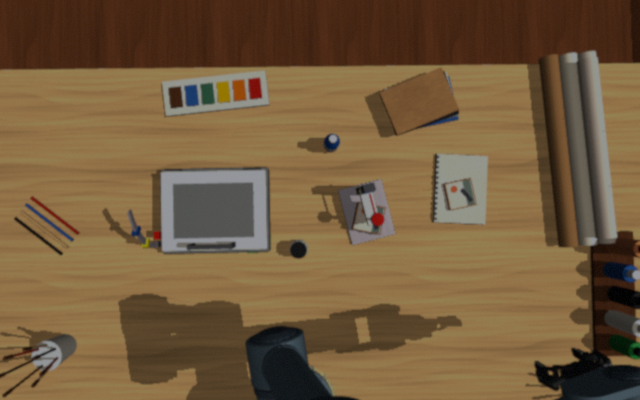

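The scene view shows the gauge with its red knob at (311,148), the scanner at (380,270) with its dark bar at (407,243), and the ink jar at (366,199). The top view shows the knob at (378,218), the scanner bar from (178,246) to (236,245), and the arc with its marks at (140,235). I'll refine the knob and bar positions, then press.

```bash
python3 - <<'E'
from h import *
np.set_printoptions(precision=4,suppress=True)
C={}
for n,c0 in(("scene",(311,148)),("top",(378,218))):
    im,d=grab_frame(n);i=im.astype(int)
    m=(i[...,0]>110)&(i[...,0]>2.2*i[...,1])
    yy,xx=np.nonzero(m);k=np.hypot(xx-c0[0],yy-c0[1])<9;xx,yy=xx[k],yy[k]
    P=np.array([unproj(n,(x,y),depth=d[y,x]) for x,y in zip(xx,yy)])
    t=P[P[:,2]>np.percentile(P[:,2],60)-.004]
    print(n,k.sum(),xx.mean(),yy.mean(),"top pts",np.median(t,0),t.min(0),t.max(0)); C[n]=(xx.mean(),yy.mean())
    # bar: points 105..130 mm high near scanner
    a,b=((407,243),(208,245))[n=="top"],0
    Q=np.array([unproj(n,(x,y),depth=d[y,x]) for y in range(a[1]-30,a[1]+30) for x in range(a[0]-40,a[0]+40) if d[y,x]>0])
    Q=Q[(Q[:,2]>.108)&(Q[:,2]<.132)&(abs(Q[:,1]-.215)<.07)&(abs(Q[:,0]-.47)<.03)]
    if len(Q)>5:
        l=np.polyfit(Q[:,1],Q[:,0],1);print(" bar",len(Q),Q.mean(0),Q.min(0),Q.max(0),"dx/dy",l[0])
print("tri knob (centroid)",tri(C["scene"],C["top"]))
print(status.state()["ee_rot"],status.state()["clock"])
bar=np.array([.468,.216,.12])
for s in(1,-1):
    R=np.array([[0,s,0],[s,0,0],[0,0,-1.]])
    for p in ([.468,.216,.2],[.468,.216,.101],[.52,.216,.22]): print(s,ctrl.inverse_kinematics(p,R))
E
```

```text
scene 56 310.55357142857144 147.46428571428572 top pts [ 0.5338 -0.2159  0.1808] [ 0.52   -0.2294  0.1771] [ 0.5462 -0.2022  0.1874]Traceback (most recent call last):
  File "<stdin>", line 13, in <module>
  File "h.py", line 4, in unproj
    c=get_calibration(cam);K,R,t=map(np.array,(c["mtx"],c["R"],c["t"]))
ValueError: time passes only in moves, steps and waits
```

```bash
sed -i '2a import functools\nget_calibration=functools.lru_cache(None)(get_calibration)' h.py
python3 - <<'E'
from h import *
np.set_printoptions(precision=4,suppress=True)
C={}
for n,c0 in(("scene",(311,148)),("top",(378,218))):
    im,d=grab_frame(n);i=im.astype(int)
    m=(i[...,0]>110)&(i[...,0]>2.2*i[...,1])
    yy,xx=np.nonzero(m);k=np.hypot(xx-c0[0],yy-c0[1])<9;xx,yy=xx[k],yy[k]
    P=np.array([unproj(n,(x,y),depth=d[y,x]) for x,y in zip(xx,yy)])
    t=P[P[:,2]>.174]
    print(n,k.sum(),xx.mean(),yy.mean(),"top pts",len(t),np.median(t,0),t.min(0),t.max(0)); C[n]=(xx.mean(),yy.mean())
    a=((407,243),(208,245))[n=="top"]
    Q=np.array([unproj(n,(x,y),depth=d[y,x]) for y in range(a[1]-30,a[1]+30) for x in range(a[0]-40,a[0]+40) if d[y,x]>0])
    Q=Q[(Q[:,2]>.108)&(Q[:,2]<.135)&(abs(Q[:,1]-.215)<.07)&(abs(Q[:,0]-.47)<.03)]
    if len(Q)>5:
        l=np.polyfit(Q[:,1],Q[:,0],1);print(" bar",len(Q),Q.mean(0),Q.min(0),Q.max(0),"dx/dy",l[0])
print("tri knob (centroid)",tri(C["scene"],C["top"]))
print(status.state()["ee_rot"],status.state()["clock"])
for s in(1,-1):
    R=np.array([[0,s,0],[s,0,0],[0,0,-1.]])
    for p in ([.468,.216,.2],[.468,.216,.101],[.52,.216,.22]): print(s,ctrl.inverse_kinematics(p,R))
E
```

```text
scene 55 310.6 147.34545454545454 top pts 52 [ 0.5336 -0.2158  0.1811] [ 0.5199 -0.2305  0.1759] [ 0.5476 -0.2011  0.1867]
 bar 165 [0.4663 0.2191 0.1248] [0.4573 0.1577 0.1085] [0.473  0.2763 0.1343] dx/dy -0.011144684559299265
top 118 377.54237288135596 218.73728813559322 top pts 117 [ 0.5311 -0.2187  0.1804] [ 0.5159 -0.2321  0.1741] [ 0.546  -0.204   0.1843]
 bar 224 [0.464  0.2169 0.1242] [0.4562 0.1569 0.1102] [0.4705 0.2756 0.1301] dx/dy -0.0022394942118187234
tri knob (centroid) [ 0.5318 -0.2199  0.1723]
[[ 0.9512  0.3086 -0.    ]
 [ 0.3086 -0.9512  0.0001]
 [ 0.     -0.0001 -1.    ]] 1.55
1 [ 0.2122 -0.0417  1.9267 -0.      1.2566  0.2122]
1 [ 0.2122  0.0941  1.9884 -0.      1.0591  0.2122]
1 [ 0.1924  0.0534  1.7931 -0.      1.2952  0.1924]
-1 None
-1 None
-1 None
```

```bash
python3 - <<'E'
from h import *
np.set_printoptions(precision=4,suppress=True)
claw.gripper_to(0.0)
R=np.array(status.state()["ee_rot"]); x,y=.531,-.218
ctrl.goto([x,y,.24],R)
ctrl.move_straight([x,y,.188],v=.08)
hit=ctrl.move_straight([x,y,.128],v=.02,f_stop=12)
ctrl.dwell(.5)
s=status.state();print(hit,s["tool_pos"],s["contact_force"],s["clock"])
for n in("scene","top"):
    im,_=grab_frame(n);c=((200,100),(310,130))[n=="top"]
    cv2.imwrite(f"pics/{n}1.png",cv2.resize(im[c[1]:c[1]+120,c[0]:c[0]+150,::-1],None,fx=5,fy=5)[:600,:750])
print([(q,round(l["conf"],2),np.round(l["centre"])) for q in("panel_thin","panel_thick") for l in pinpoint("top",q)[:2]])
E
```

```text
True [ 0.5311 -0.2181  0.1601] [-0.156   0.0807  4.3236] 7.0583
[('panel_thin', 0.6, array([456., 194.])), ('panel_thin', 0.29, array([326., 144.])), ('panel_thick', 0.72, array([154., 238.])), ('panel_thick', 0.71, array([455., 197.]))]
```

View pics/scene1.png

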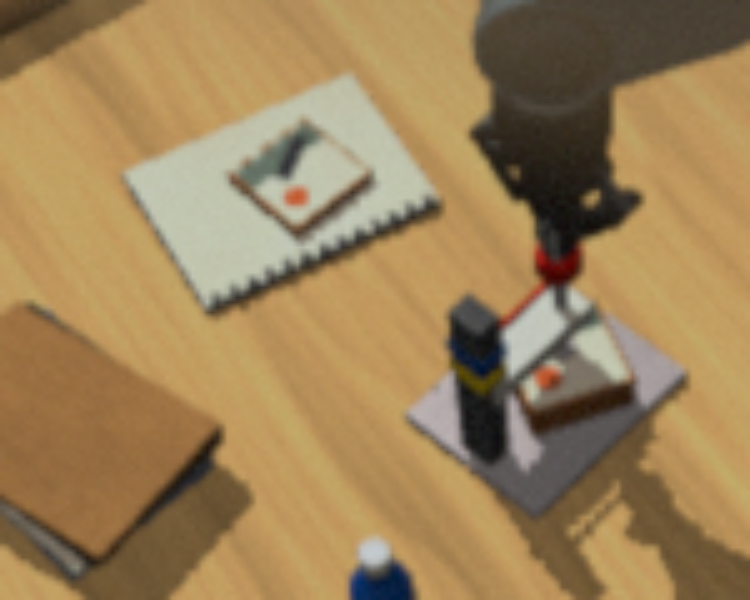

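The picture shows the foot down on a visibly thick panel at (575,390), with the thin one on the sketchbook at (300,180). The travel of 19.9 mm also fits the thick panel. I'll press a little more to confirm, release, and go to the bar.

```bash
python3 - <<'E'
from h import *
np.set_printoptions(precision=4,suppress=True)
x,y=.531,-.218
hit=ctrl.move_straight([x,y,.156],v=.01,f_stop=10);a=status.state()["tool_pos"]
ctrl.dwell(.4);s=status.state();print(hit,a,s["tool_pos"],s["contact_force"])
ctrl.move_straight([x,y,.26],v=.12)
R=np.array([[0,1,0],[1,0,0],[0,0,-1.]])
ctrl.goto([.465,.217,.24],R)
claw.gripper_to(1.0)
L=pinpoint("top","plunger_top") if grab_frame("top") else 0
print(status.state()["clock"],status.state()["tool_pos"])
im,_=grab_frame("scene");cv2.imwrite("pics/scene2.png",cv2.resize(im[90:330,240:560,::-1],None,fx=2.5,fy=2.5)[:600])
E
```

```text
True [ 0.5311 -0.2181  0.1601] [ 0.5312 -0.2181  0.1601] [-1.8747  1.1229  3.4683]
11.4 [0.465 0.217 0.24 ]
```

View pics/scene2.png

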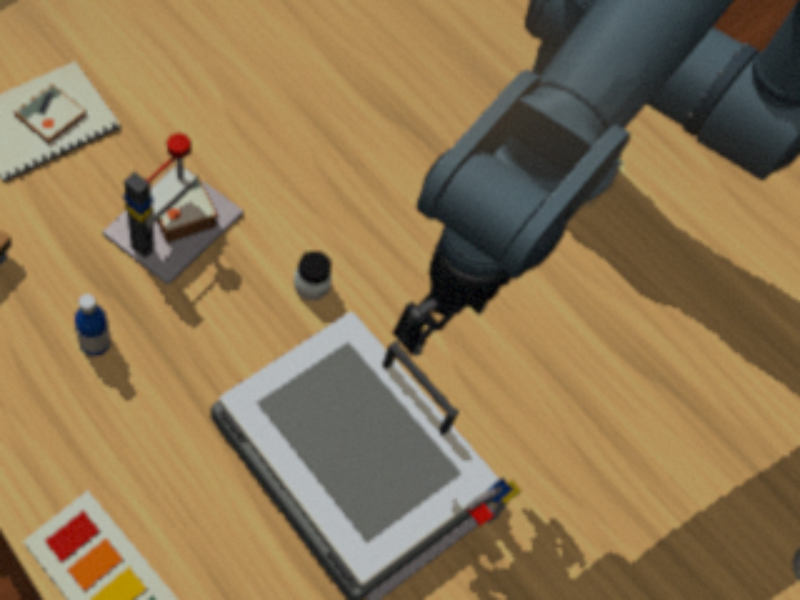

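The plunger is back up at (178,145), and the open gripper stands above the bar, which runs from (390,350) to (455,415). Next I grip the bar and lift it along its arc.

```bash
python3 - <<'E'
from h import *
np.set_printoptions(precision=4,suppress=True)
print(ctrl.move_straight([.465,.217,.101],v=.08,f_stop=15))
claw.gripper_to(0.0)
s=status.state();print(s["finger_gap"],s["grasp_force"],s["contact_force"],s["tool_pos"])
p0=np.array(s["tool_pos"])
if s["finger_gap"]>.04:
    for th in np.radians(np.arange(5,41,5)):
        c,q=np.cos(th),np.sin(th)
        d=np.array([-.205*c+.068*q+.205,0,.205*q+.068*c-.068])
        ctrl.move_straight(p0+d,v=.05)
    ctrl.dwell(.5)
s=status.state();print(s["finger_gap"],s["grasp_force"],s["contact_force"],np.array(s["tool_pos"])-p0,s["clock"])
for n in("scene","top"):
    im,d=grab_frame(n);c=((330,200),(110,150))[n=="top"]
    cv2.imwrite(f"pics/{n}3.png",cv2.resize(im[c[1]:c[1]+150,c[0]:c[0]+200,::-1],None,fx=4,fy=4))
r={}
for q in("lid_pointer","mark_blue","lid_bar","lid_hinge"):
    for n in("scene","top"):
        L=pinpoint(n,q);r[n]=L[0]["centre"] if L else None;print(q,n,[(round(l["conf"],2),np.round(l["centre"],1)) for l in L[:2]])
    if r["scene"] is not None and r["top"] is not None: print(tri(r["scene"],r["top"]))
E
```

```text
False
0.11404932607437389 58.3871465921402 [ 0.5756 -0.232  -0.3278] [0.4652 0.217  0.1011]
0.11699103194860458 58.79149854183197 [-16.7272   0.5158  10.3354] [0.0904 0.0004 0.1191] 18.7333
lid_pointer scene [(0.73, array([433.9, 289.6])), (0.72, array([311.8, 174.8]))]
lid_pointer top []
mark_blue scene [(0.86, array([432.5, 288.7])), (0.62, array([440.4, 287.6]))]
mark_blue top []
lid_bar scene [(0.83, array([388.7, 242.4]))]
lid_bar top [(0.58, array([197.4, 208.4]))]
[0.5643 0.2168 0.2345]
lid_hinge scene [(0.92, array([357.4, 286. ])), (0.49, array([261. , 137.5]))]
lid_hinge top [(0.92, array([211.8, 172.9]))]
[0.6624 0.223  0.0504]
```

View pics/scene3.png

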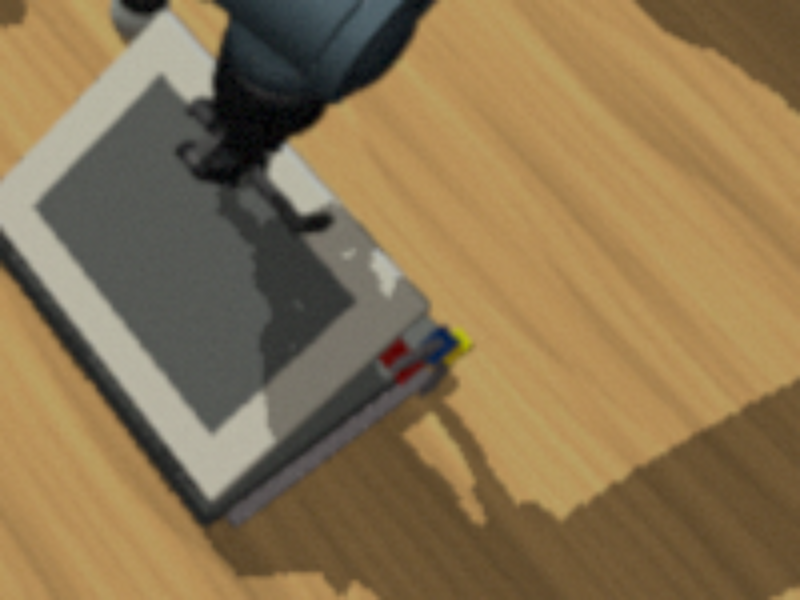

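View pics/top3.png

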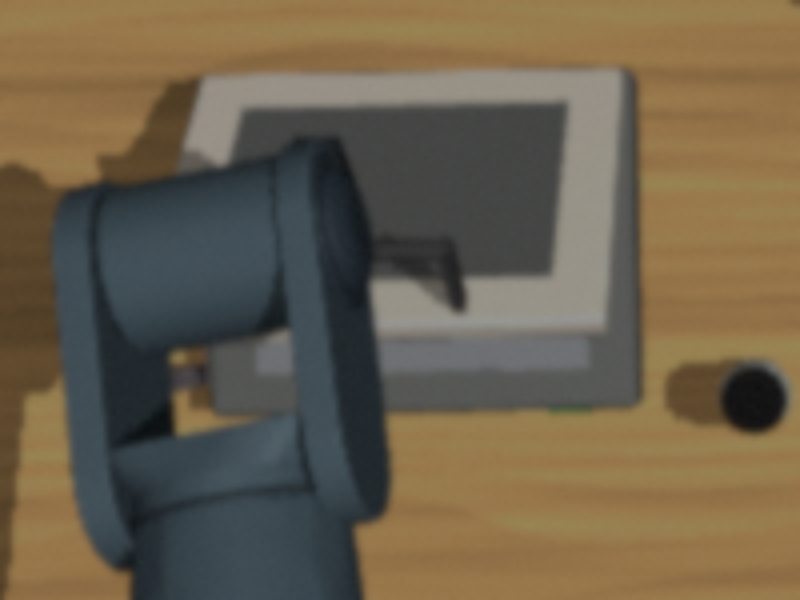

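The scene crop shows the lid open with the gripper on the bar and the red pointer at (395,355) near the blue mark at (440,345). The top crop shows the lid raised, with the jar untouched. I'll check the lid angle with a plane fit on the depth.

```bash
python3 - <<'E'
from h import *
for n,poly in(("scene",[[332,250],[371,220],[376,262],[395,290],[382,322],[340,255]]),("top",[[170,177],[180,172],[258,172],[253,220],[230,222],[228,205],[206,200],[200,180]])):
    _,d=grab_frame(n);m=np.zeros(d.shape,np.uint8);cv2.fillPoly(m,[np.array(poly)],1)
    P=np.array([unproj(n,(x,y),depth=d[y,x]) for y,x in np.argwhere(m) if d[y,x]>0])
    k=np.ones(len(P),bool)
    for _ in range(8):
        A=np.c_[P[:,:2],np.ones(len(P))];w=np.linalg.lstsq(A[k],P[k,2],rcond=None)[0];r=abs(A@w-P[:,2]);k=r<max(.004,np.median(r)*1.5)
    print(n,len(P),k.sum(),"deg",np.degrees(np.arctan(-w[0])),np.degrees(np.arctan(w[1])))
    L=pinpoint(n,"plunger_top");print([(round(l["conf"],2),unproj(n,l["centre"],z=.18)) for l in L[:1]])
print(status.state()["dq"],status.state()["grasp_force"],status.state()["clock"])
E
```

```text
scene 2592 2083 deg 39.806731734553615 -0.18944863305121665
[(0.66, array([ 0.52635689, -0.22963957,  0.18      ]))]
top 2385 2239 deg 39.806893676954864 -0.12521108180554041
[(0.62, array([ 0.52522809, -0.2188699 ,  0.18      ]))]
[-0.00128502 -0.00109553  0.00098687 -0.00054589  0.00074314  0.00170256] 58.79298806190491 19.4333
```

Both cameras put the lid at 39.8°. It is steady and still gripped, so I'm handing in.

```bash
python3 -c "
from h import *
print(ctrl.close_job())"
```

```text
the job is handed in; nothing more can be done
None
```

The gauge read about 20 mm, so the panel under it is the thick one; I handed the job in with the bar still gripped and the lid steady at 39.8° on the blue mark (40°), the plunger back up, and the panels, jar and bottle untouched by the arm.

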